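# Walk the steel bench block home into its wooden bay

### The arm

A 7-joint arm with a two-finger parallel gripper is mounted at the origin on the work surface. World frame = base frame: x ahead of the robot, y to its left, z up, the work surface at z = 0. Lengths are in m, angles in degrees, forces in N, time in s.
With the tool pointing down it reaches from about 0.425 to 0.825 m from the base axis. Payload 3.6 kg.
Tool frame: the origin (TCP) lies at the very end of the fingers, on their centre line; the grasp point (between the pads) lies 19 mm behind it; z points along the fingers, y is the line along which they close (so a half turn about z gives the same grasp; the last joint's range is limited). The gripper opens to 85 mm and grips with 20 to 120 N. Pads are 22 mm wide; open, the fingers measure 114 mm over their backs; the gripper's body (76 mm by 85 mm) begins 54 mm behind the grasp point. The pads swing forward as they close: fully open they stand 13 mm farther back than shut.
Start: joints at [-71.935, 35.231, -0.722, 81.555, 0.464, 63.22, -2.315], TCP at [0.218, 0.612, 0.231] pointing down, gripper open.
Joint ranges: [-178.69, 178.69], [-17.37, 117.87], [-77.05, 75.6], [15.02, 138.74], [-78.02, 258.01], [0.78, 113.62], [-162.83, 162.83]. Speed limits (degrees/s): [159.86, 159.86, 180, 180, 180, 180, 180].

### API

Orientations are given as [roll, pitch, yaw] about the fixed x, y, z axes, in that order (R = Rz(yaw) Ry(pitch) Rx(roll)).
In Python, from station import arm gives the robot as it stands.
- The arm moves only by the tool drive_tool, never from a script. Its argument "series" is a list of rows, each a list of 3 entries, a list of its own where there are three numbers: the shift along the tool's x, y, z in cm, then the turn about the tool's z in rad, then the opening, from 0 (shut) to 1 (fully open). A call has 1 to 10 rows; each row shifts and turns the commanded pose from where the row before left it, along the tool's axes as they then stand; what a row does not reach is not made up. A row lasts 1/8 s, in which the tool goes at most 62.5 mm and 10.7 degrees, less where a joint would pass 70% of its speed; a pose out of reach is approached as far as the arm can. A call is refused whole if a number of a shift passes 6.25 or a number of a turn 0.188, either way. A call with a gripper value outside its range is refused whole. The fingers move at their own pace and stop on an object; "newtons" is the grip in N (left out, the last holds). Time passes only in rows, so rows that do not move let the fingers close. It gives the time, the measured TCP pose, the force, the opening and the grip force at its end, in the units of the state.
- arm.get_obs(): the state, without advancing time (a new reading comes with each control period).
- arm.get_image(name): name is "scene" or "top" or "wrist"; returns a dict with "pixels" (400x640x3 uint8, red, green, blue), "fx", "fy", "cx", "cy" (pixels), "cam_to_world" (4x4, takes a point from camera to world coordinates). Camera axes: x right, y up, looking along -z (the intrinsics and any distortion apply to the point x, -y, -z); pixel columns grow to the right and rows downward; lengths in m; the calibration is good to about 2 mm. A picture is of the moment at which its call begins. There is no depth.
- arm.close_job(): hands the job in; it is judged then, once.
Trained networks look in a picture, given as the dict that the camera call returned (one of the last four; its "shot" number tells which), for a name from the list of things; names that differ only in an ending like _2 or _b are one class to them, and where a whole thing is asked for, a point or a joint stands for the part that bears it (a point fixed in the world has none). Each returns a list of dicts, best first, with "conf" (0 to 1); they miss things now and then, are a little off and sometimes report something else, mostly with a low value. They report only what shows in the picture. A call takes as long as a camera call. They do not tell look-alikes from the thing itself.
- arm.masks_of(picture, label): "mask" (400x640 bool, what is visible of it) and "uv" ([column, row] in pixels, amid what is visible of it).
- arm.tip_of(picture, label): "uv" ([column, row] in pixels: a listed point, or the origin of a listed thing).
The state is a dict: "t": time; "joint_pos": joint angles; "joint_vel": joint speeds; "effort": joint torques, N m; "tcp_pos": TCP position; "orientation": TCP orientation; "force": force on the tool from outside, world axes, zero at the start; "torque": the same for the moment, N m; "finger_gap": finger opening in m; "gripper_force": force on a finger pad.
Only numpy, scipy, OpenCV 4.12 (cv2) and the standard library are available. Lean on these libraries where they do the work, as an engineer would, in place of code of your own. Each camera call takes 0.05 s, during which the arm holds its last target. There are 200 camera calls.

### The job

Walk the heavy steel bench block across the jeweller's bench into its wooden bay by pushing alternate rear corners, until its whole front face is flush against the bay's fence, and then leave it. It is too heavy to shove squarely: never put more than 23 N on it, stop pushing as soon as a corner is felt to be home, and keep it within about 25 degrees of the bay's line. Leave the wax slab, the jar and the pin board where they are.

Things in the scene. Friction and masses are not known exactly. Their poses are not given: they have to be found in the camera images.
- block_center (a point): Centre (half-way up, 20 mm above the bench) of the bench block: a plain solid steel bar lying on the bench, 76 mm deep (its x), 200 mm long (its y), 40 mm high, with grooves and round hollows marked on top. Its +x looks out of the front face, the one that goes against the fence, and starts within 20 degrees of the world's +x: the rear face, 38 mm behind, is on the robot's side.
- block: The same block, origin under its centre: 4.2 kg, oily slippery faces, on two feet 4 mm high, 55 mm either side of the middle. A square shove at mid rear takes 23 to 29 N, more than allowed. A push on the rear face 15 to 25 mm inboard of one end takes 12 to 18 N and turns it about a point near the far foot, so the pushed end swings ahead. Knocks count towards the 23 N too, so touch it slowly.
- front_left (a point): Middle (half-way up, 20 mm up) of the vertical front edge of the block at its +y end: at (38, 100, 0) mm in the frame of block_center, same axes.
- front_right (a point): Middle (half-way up, 20 mm up) of the vertical front edge of the block at its -y end: at (38, -100, 0) mm in the frame of block_center, same axes.
- bay: The bay: a rigid fixed wooden fence 284 mm long, 28 thick, 30 high, with a short cheek at each end, open towards the robot. Origin on the bench at the middle of the fence's inner face; x points square into the fence, away from the robot; y along it. Cheeks reach 35 mm out (x -35 to 0), inner faces at y -126 and +126: 26 mm to spare each side of the block. Seated flush, block_center is at x -38 mm.
- wax: Bystander: flat slab of blue carving wax, 100 x 45 x 12 mm, loose, beside the bay at its +y side. Origin under its centre.
- jar: Bystander: small round closed glass jar, 48 mm across and 55 mm high, loose, at the -y side of the bay. Origin under its centre.
- mandrels: Bystander: plywood pin board 70 x 110 x 30 mm with short steel pins standing up to 66 mm high, loose, behind the fence. Origin under its centre.
Things that resemble listed ones, but are neither listed nor needed, are in the scene too. There is more than one size of the block; the job needs the smallest.

How it is judged:
By the outcome, as a careful person would: the job done as asked, in the order asked, and still so for the second after the job is handed in, with the robot touching nothing.
It also fails if it takes over 72 s, if anything falls off the work surface, if the arm or the gripper's body presses on something with over 40 N, if the wrist force passes 120 N, or if a joint passes its speed limit or range.

## Working session

There is one attempt and no reset: what is moved stays moved. The work goes in short steps, Python scripts to look and compute and a tool call to move; the robot and the scene stay as the last step left them, time stands still between calls to the robot, and variables do not carry over. Pictures are saved under pics/ and viewed, at most 10 in all, crops included, and the job is handed in when it is done.

Besides the shell and the picture viewer there is one more tool, called after ">>>" as name(argument=value, ...), one argument or row to a line, values as JSON. drive_tool: Moves the arm, as the interface text tells. Its arguments: {"type":"object","properties":{"series":{"type":"array"},"newtons":{"type":"number"}},"required":["series"]}

```bash
mkdir -p pics
cat > h.py <<'E'
import numpy as np, cv2
from station import arm
def ray(p,uv):
    M=np.array(p["cam_to_world"]); d=np.array([(uv[0]-p["cx"])/p["fx"],-(uv[1]-p["cy"])/p["fy"],-1.])
    return M[:3,3],M[:3,:3]@d
def at(p,uv,z):
    o,d=ray(p,uv); return o+d*(z-o[2])/d[2]
def proj(p,X):
    M=np.array(p["cam_to_world"]); c=M[:3,:3].T@(np.array(X)-M[:3,3]); return p["cx"]+p["fx"]*c[0]/-c[2], p["cy"]-p["fy"]*c[1]/-c[2]
def save(p,n): cv2.imwrite("pics/"+n,cv2.cvtColor(p["pixels"],cv2.COLOR_RGB2BGR))
E
python3 - <<'E'
from h import *
print({k:v for k,v in arm.get_obs().items()})
for n in("top","scene"):
    p=arm.get_image(n); save(p,n+"0.png"); print(n,p.keys(),np.round(p["cam_to_world"],3).tolist(),p["fx"])
    for l,z in(("block_center",.02),("front_left",.02),("front_right",.02),("bay",0),("wax",0),("jar",0),("mandrels",0)):
        for d in arm.tip_of(p,l)[:4]: print(l,round(d["conf"],2),np.round(d["uv"]),np.round(at(p,d["uv"],z),3))
E
```

```text
{'t': 0.0, 'joint_pos': array([-71.935614  ,  35.29123482,  -0.72339398,  81.64207851,
         0.46221775,  63.21967031,  -2.3151483 ]), 'joint_vel': array([-0.03931673,  0.15066116, -0.02946983, -0.07885616, -0.03827863,
       -0.0546408 ,  0.01809674]), 'effort': array([ 5.39805151e-04, -4.69206369e+01,  2.59470893e-01, -1.71031451e+01,
        1.00373544e-02,  9.80931858e-03,  2.67655849e-06]), 'tcp_pos': array([0.21757774, 0.61168111, 0.23011126]), 'orientation': array([-1.79849831e+02,  2.38128581e-04,  1.60420283e+02]), 'force': array([-0.45996213,  0.01591986, -0.10184155]), 'torque': array([-0.00353124, -0.05446107,  0.03496416]), 'gripper_force': 0.0, 'finger_gap': 0.08505848391117717}
top dict_keys(['pixels', 'fx', 'fy', 'cx', 'cy', 'cam_to_world', 'shot']) [[0.003, 0.987, -0.162, 0.424], [-1.0, 0.002, -0.003, 0.048], [-0.003, 0.162, 0.987, 0.93], [0.0, 0.0, 0.0, 1.0]] 380.51669856780654
block_center 0.92 [331. 203.] [0.547 0.031 0.02 ]
block_center 0.66 [198. 256.] [0.421 0.344 0.02 ]
block_center 0.65 [414. 313.] [ 0.293 -0.161  0.02 ]
front_left 0.83 [294. 177.] [0.611
[... 620 characters left out ...]
.0, 0.0, 1.0]] 455.5345104347716
block_center 0.95 [481. 222.] [0.405 0.334 0.02 ]
block_center 0.92 [322. 207.] [0.551 0.027 0.02 ]
front_left 0.97 [348. 243.] [0.611 0.128 0.02 ]
front_left 0.67 [343. 107.] [ 0.166 -0.151  0.02 ]
front_left 0.56 [550. 225.] [0.336 0.457 0.02 ]
front_right 0.61 [278. 195.] [ 0.57  -0.078  0.02 ]
front_right 0.55 [446. 259.] [0.543 0.309 0.02 ]
front_right 0.55 [327. 162.] [ 0.408 -0.052  0.02 ]
bay 0.89 [285. 241.] [0.662 0.007 0.   ]
wax 0.66 [323. 216.] [0.554 0.032 0.   ]
wax 0.65 [390. 294.] [ 0.663  0.251 -0.   ]
jar 0.56 [222. 188.] [ 0.607 -0.217  0.   ]
mandrels 0.65 [235. 258.] [ 0.754 -0.05   0.   ]
mandrels 0.22 [222. 188.] [ 0.606 -0.216  0.   ]
```

Run:
```python
import cv2
a=cv2.imread("pics/top0.png"); 
cv2.imwrite("pics/crop0.png",cv2.resize(a[110:240,230:450],None,fx=3.6,fy=3.6,interpolation=cv2.INTER_CUBIC))
```

```text
(no output)
```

View pics/top0.png

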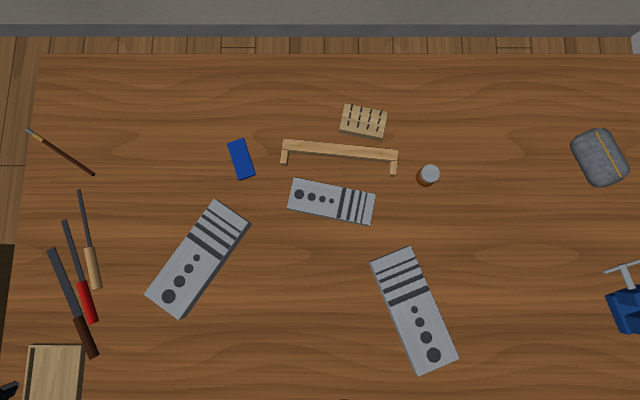

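View pics/crop0.png

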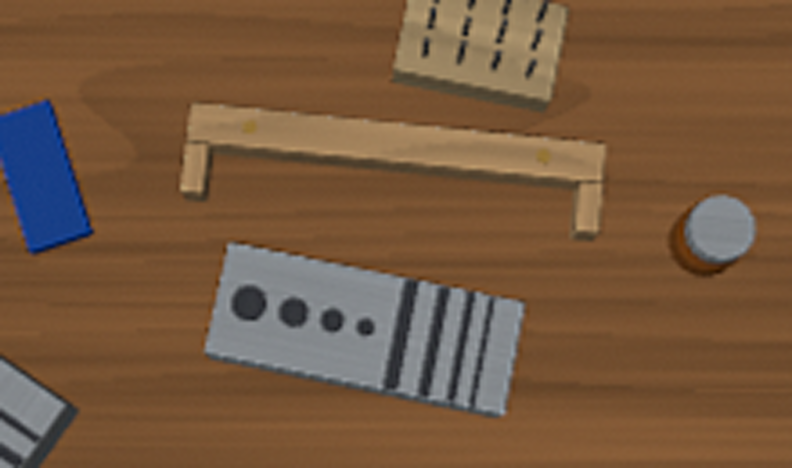

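The bench holds three candidates that look like the block. The one at (331,203) is the smallest; those at (198,258) and (414,312) are larger look-alikes. I choose (331,203), just in front of the fence, which runs from (283,145) to (397,157). Its grooves are at the -y end and its hollows at the +y end.

```bash
cat >> h.py <<'E'
def edge(p,uvs,z): return np.array([at(p,u,z) for u in uvs])
def refine(p,ml,z,guess,n):
    pass
E
cat > fit.py <<'E'
from h import *
from scipy.optimize import minimize
def box(pose,x0,x1,y0,y1,z0,z1):
    c,s=np.cos(pose[2]),np.sin(pose[2])
    return [[pose[0]+c*x-s*y,pose[1]+s*x+c*y,z] for x in(x0,x1) for y in(y0,y1) for z in(z0,z1)]
S=4
def sil(p,pose,boxes):
    im=np.zeros((400,640),np.uint8)
    for b in boxes:
        pts=np.array([proj(p,X) for X in box(pose,*b)],np.float32)
        h=cv2.convexHull(pts); cv2.fillConvexPoly(im,np.round(h*16+0).astype(np.int32),255,cv2.LINE_AA,4)
    return im/255.
BLOCK=[(-.038,.038,-.1,.1,.004,.04)]
BAY=[(0,.028,-.142,.142,0,.03),(-.035,0,.126,.142,0,.03),(-.035,0,-.142,-.126,0,.03)]
def fit(shots,label,boxes,g):
    ms=[]
    for p in shots:
        best=None
        for d in arm.masks_of(p,label):
            m=d["mask"].astype(float); r=sil(p,g,boxes); iou=(m*r).sum()/(np.maximum(m,r).sum()+1)
            if best is None or iou>best[0]: best=(iou,m)
        if best and best[0]>.4: ms.append((p,best[1]))
    f=lambda q:sum(np.abs(sil(p,q,boxes)-m).sum()/m.sum() for p,m in ms)/max(1,len(ms))
    r=minimize(f,g,method="Nelder-Mead",options=dict(initial_simplex=[g,np.add(g,[.012,0,0]),np.add(g,[0,.012,0]),np.add(g,[0,0,.08])],xatol=1e-4,fatol=1e-5))
    return r.x,r.fun,len(ms)
E
python3 - <<'E'
from fit import *
p=arm.get_image("top");q=arm.get_image("scene")
for l,b,g in(("block",BLOCK,(.549,.029,-.22)),("bay",BAY,(.664,.006,-.1))):
    for sh in([p],[q],[p,q]):
        x,f,n=fit(sh,l,b,g); print(l,np.round(x[:2],4),round(np.degrees(x[2]),2),round(f,3),n)
c=lambda u:[230+u[0]/3.6,110+u[1]/3.6]
print(np.round(edge(p,[c(u) for u in[(229,242),(524,301),(503,412),(205,353)]],.04),4))
print(np.round(edge(p,[c(u) for u in[(190,104),(605,144),(605,180),(208,145)]],.03),4))
E
```

```text
block [0.5514 0.0322] -11.46 0.085 1
block [0.5493 0.0269] -12.64 0.072 1
block [0.5516 0.0293] -12.12 0.085 2
bay [0.6672 0.0113] -6.0 0.154 1
bay [0.6644 0.0068] -6.14 0.122 1
bay [0.6657 0.0093] -5.51 0.151 2
[[ 0.6072  0.1204  0.04  ]
 [ 0.568  -0.0743  0.04  ]
 [ 0.4949 -0.0593  0.04  ]
 [ 0.533   0.135   0.04  ]]
[[ 0.7052  0.1493  0.03  ]
 [ 0.6776 -0.1327  0.03  ]
 [ 0.6525 -0.132   0.03  ]
 [ 0.6763  0.1365  0.03  ]]
```

>>> drive_tool(
  series=[
    [[0,0,0],-0.135,0],
    [[-4,-3.15,0],0,0],
    [[-4,-3.15,0],0,0],
    [[-4,-3.15,0],0,0],
    [[-4,-3.15,0],0,0],
    [[-4,-3.15,0],0,0],
    [[-4,-3.15,0],0,0],
    [[-4,-3.15,0],0,0],
    [[-4,-3.15,0],0,0],
  ],
  newtons=80,
)

```text
t: 2.42
tcp_pos: [0.4803, 0.2988, 0.2316]
orientation: [180.0, 0.0, 168.2]
force: [0.2, 1.1, -0.5]
finger_gap: 0.0
gripper_force: 0.0
```

>>> drive_tool(
  series=[
    [[-0.8,-5.5,0],0,0],
    [[-0.8,-5.5,0],0,0],
    [[-0.8,-5.5,0],0,0],
    [[-0.8,-5.5,0],0,0],
    [[-0.8,-5.5,0],0,0],
    [[-0.8,-5.5,0],0,0],
    [[0,0,0],0,0],
    [[0,0,0],0,0],
  ],
)

```text
t: 3.42
tcp_pos: [0.4587, -0.0323, 0.2315]
orientation: [180.0, 0.0, 168.2]
force: [-0.7, 0.6, 0.1]
finger_gap: 0.0
gripper_force: 0.0
```

>>> drive_tool(
  series=[
    [[0,0,5],0,0],
    [[0,0,5],0,0],
    [[0,0,5],0,0],
    [[0,0,4],0,0],
    [[0,0,2.7],0,0],
    [[0,0,0],0,0],
  ],
)

```text
t: 4.18
tcp_pos: [0.4576, -0.0307, 0.0128]
orientation: [180.0, -0.2, 168.3]
force: [0.4, 0.0, -0.0]
finger_gap: 0.0001
gripper_force: 0.0
```

```bash
cat > look.py <<'E'
from fit import *
import sys
BG=(.6653,.0078,np.radians(-5.8))
def look(g,names=("top","scene")):
    sh=[arm.get_image(n) for n in names]
    for s in [[a] for a in sh]+[sh]:
        x,f,n=fit(s,"block",BLOCK,g)
        c,si=np.cos(BG[2]),np.sin(BG[2]); d=x[:2]-BG[:2]
        print("world",np.round(x[:2],4),round(np.degrees(x[2]),1),"bay",np.round([c*d[0]+si*d[1],c*d[1]-si*d[0]],4),"rel",round(np.degrees(x[2]-BG[2]),1),"res",round(f,3),n)
    T=arm.get_obs(); c,si=np.cos(x[2]),np.sin(x[2]); d=T["tcp_pos"][:2]-x[:2]
    print("t",T["t"],"tcp in block",np.round([c*d[0]+si*d[1],c*d[1]-si*d[0]],4),"F",np.round(T["force"],1))
    return sh
if __name__=="__main__":
    a=[float(v) for v in sys.argv[1:4]]; sh=look((a[0],a[1],np.radians(a[2])))
    if len(sys.argv)>4: save(sh[0],sys.argv[4])
E
python3 look.py .5505 .03 -11.8 p1.png
```

```text
world [0.5526 0.0319] -11.1 bay [-0.1146  0.0125] rel -5.3 res 0.239 1
world [0.5492 0.0268] -12.4 bay [-0.1174  0.0071] rel -6.6 res 0.068 1
world [0.5516 0.0305] -11.7 bay [-0.1154  0.011 ] rel -5.9 res 0.162 2
t 4.475 tcp in block [-0.0775 -0.0803] F [-0.5  0.  -0.1]
```

>>> drive_tool(
  series=[
    [[-0.6,0,0],0,0],
    [[-0.6,0,0],0,0],
    [[-0.4,0,0],0,0],
    [[-0.2,0,0],0,0],
    [[-0.12,0,0],0,0],
    [[-0.12,0,0],0,0],
    [[-0.12,0,0],0,0],
    [[-0.12,0,0],0,0],
    [[-0.12,0,0],0,0],
    [[-0.12,0,0],0,0],
  ],
)

```text
t: 5.72
tcp_pos: [0.4832, -0.038, 0.0143]
orientation: [-180.0, -0.0, 168.2]
force: [-0.6, 1.1, 0.6]
finger_gap: -0.0004
gripper_force: 0.0
```

>>> drive_tool(
  series=[
    [[-0.12,0,0],0,0],
    [[-0.12,0,0],0,0],
    [[-0.12,0,0],0,0],
    [[-0.12,0,0],0,0],
  ],
)

```text
t: 6.22
tcp_pos: [0.4865, -0.0387, 0.0141]
orientation: [-180.0, -0.2, 168.2]
force: [-2.2, 1.2, 0.8]
finger_gap: 0.0001
gripper_force: 1.4
```

>>> drive_tool(
  series=[
    [[-0.1,0,0],0,0],
    [[-0.1,0,0],0,0],
  ],
)

```text
t: 6.48
tcp_pos: [0.4865, -0.0388, 0.0138]
orientation: [-180.0, -0.4, 168.2]
force: [-7.1, 1.6, 1.7]
finger_gap: -0.0002
gripper_force: 3.2
```

>>> drive_tool(
  series=[
    [[-0.1,0,0],0,0],
    [[-0.1,0,0],0,0],
  ],
)

```text
t: 6.72
tcp_pos: [0.4864, -0.0389, 0.0134]
orientation: [-179.9, -0.7, 168.2]
force: [-9.6, 2.5, 2.5]
finger_gap: -0.0001
gripper_force: 4.3
```

>>> drive_tool(
  series=[
    [[-0.12,0,0],0,0],
    [[-0.12,0,0],0,0],
    [[-0.12,0,0],0,0],
    [[-0.15,0,0],-0.01,0],
    [[-0.15,0,0],-0.01,0],
  ],
)

```text
t: 7.35
tcp_pos: [0.4868, -0.0397, 0.0125]
orientation: [-179.9, -1.4, 169.4]
force: [-13.6, 1.7, 2.9]
finger_gap: -0.0001
gripper_force: 7.2
```

>>> drive_tool(
  series=[
    [[-0.15,0,0],-0.01,0],
    [[-0.2,0,0],-0.015,0],
    [[-0.2,0,0],-0.015,0],
    [[-0.2,0,0],-0.015,0],
  ],
)

```text
t: 7.85
tcp_pos: [0.4941, -0.043, 0.0122]
orientation: [-179.8, -1.4, 172.4]
force: [-13.7, -0.5, 1.3]
finger_gap: 0.0001
gripper_force: 6.9
```

>>> drive_tool(
  series=[
    [[-0.25,0,0],-0.018,0],
    [[-0.3,0,0],-0.022,0],
    [[-0.3,0,0],-0.022,0],
    [[-0.3,0,0],-0.022,0],
    [[-0.3,0,0],-0.022,0],
    [[-0.3,0,0],-0.022,0],
    [[-0.3,0,0],-0.022,0],
    [[-0.3,0,0],-0.022,0],
  ],
)

```text
t: 8.85
tcp_pos: [0.5172, -0.0464, 0.0117]
orientation: [-179.9, -1.5, -177.8]
force: [-14.2, -3.5, 0.5]
finger_gap: 0.0003
gripper_force: 7.2
```

```bash
python3 look.py .563 .03 0
```

```text
world [0.5633 0.042 ] 1.7 bay [-0.1049  0.0237] rel 7.5 res 0.577 1
world [0.5623 0.0262] 2.6 bay [-0.1043  0.0079] rel 8.4 res 0.083 1
world [0.5643 0.0291] 3.3 bay [-0.1026  0.0109] rel 9.1 res 0.337 2
t 9.15 tcp in block [-0.0504 -0.0727] F [-13.2  -2.6  -1.2]
```

>>> drive_tool(
  series=[
    [[-0.3,0,0],-0.022,0],
    [[-0.3,0,0],-0.022,0],
    [[-0.3,0,0],-0.022,0],
    [[-0.3,0,0],-0.022,0],
    [[-0.25,0,0],-0.02,0],
  ],
)

```text
t: 9.78
tcp_pos: [0.5317, -0.0467, 0.0115]
orientation: [-179.9, -1.5, -171.7]
force: [-14.0, -5.6, 0.9]
finger_gap: 0.0002
gripper_force: 7.5
```

>>> drive_tool(
  series=[
    [[0.6,0,0],0,0],
    [[1.2,0,0],0,0],
    [[2,0,0],0,0],
    [[2,0,0],0,0],
    [[0,0,0],0,0],
  ],
)

```text
t: 10.4
tcp_pos: [0.4862, -0.0513, 0.0148]
orientation: [-180.0, 0.1, -171.5]
force: [-0.2, -0.4, -0.9]
finger_gap: -0.0002
gripper_force: 0.0
```

```bash
sed -i 's/^BG=.*/BG=(.6644,.0068,np.radians(-6.1))/; s/names=("top","scene")/names=("scene",)/' look.py; python3 look.py .568 .026 8
python3 - <<'E'
from h import *
o=arm.get_obs(); print(o["tcp_pos"],o["orientation"])
E
```

```text
world [0.5671 0.0269] 8.7 bay [-0.0989  0.0096] rel 14.8 res 0.084 1
world [0.5671 0.0269] 8.7 bay [-0.0989  0.0096] rel 14.8 res 0.084 1
t 10.55 tcp in block [-0.0894 -0.0649] F [0.3 0.3 0.1]
[ 0.48847272 -0.05079372  0.01474154] [-179.97466542    0.22667384 -171.48223432]
```

>>> drive_tool(
  series=[
    [[0,4.9,0],0,0],
    [[0,4.9,0],0,0],
    [[0,4.9,0],0,0],
    [[-1.5,0,0],0,0],
    [[-1,0,0],0,0],
    [[-0.5,0,0],0,0],
    [[-0.3,0,0],0,0],
    [[-0.12,0,0],0,0],
    [[-0.12,0,0],0,0],
    [[-0.12,0,0],0,0],
  ],
)

```text
t: 11.8
tcp_pos: [0.5005, 0.0996, 0.0143]
orientation: [-180.0, -0.0, -171.5]
force: [-0.1, 0.3, 0.3]
finger_gap: 0.0001
gripper_force: 0.0
```

>>> drive_tool(
  series=[
    [[-0.12,0,0],0,0],
    [[-0.12,0,0],0,0],
    [[-0.12,0,0],0,0],
    [[-0.12,0,0],0,0],
  ],
)

```text
t: 12.3
tcp_pos: [0.5055, 0.1005, 0.0143]
orientation: [-180.0, -0.0, -171.5]
force: [-0.4, 1.0, -0.1]
finger_gap: -0.0002
gripper_force: 0.0
```

>>> drive_tool(
  series=[
    [[-0.12,0,0],0,0],
    [[-0.12,0,0],0,0],
  ],
)

```text
t: 12.55
tcp_pos: [0.5073, 0.1007, 0.0142]
orientation: [-180.0, -0.1, -171.5]
force: [-0.1, -0.0, 0.8]
finger_gap: -0.0001
gripper_force: 0.8
```

>>> drive_tool(
  series=[
    [[-0.12,0,0],0,0],
    [[-0.12,0,0],0,0],
    [[-0.12,0,0],0,0],
    [[-0.12,0,0],0,0],
    [[-0.12,0,0],0,0],
    [[-0.15,0,0],0.01,0],
    [[-0.15,0,0],0.01,0],
    [[-0.15,0,0],0.01,0],
    [[-0.2,0,0],0.015,0],
    [[-0.2,0,0],0.015,0],
  ],
)

```text
t: 13.8
tcp_pos: [0.511, 0.1023, 0.0121]
orientation: [-179.9, -1.3, -174.9]
force: [-14.0, 0.6, 1.0]
finger_gap: -0.0002
gripper_force: 6.8
```

>>> drive_tool(
  series=[
    [[-0.25,0,0],0.018,0],
    [[-0.3,0,0],0.022,0],
    [[-0.3,0,0],0.022,0],
    [[-0.3,0,0],0.022,0],
    [[-0.3,0,0],0.022,0],
    [[-0.3,0,0],0.022,0],
    [[-0.3,0,0],0.022,0],
    [[-0.3,0,0],0.022,0],
  ],
)

```text
t: 14.8
tcp_pos: [0.5343, 0.1052, 0.0118]
orientation: [-179.9, -1.4, 175.4]
force: [-14.7, 3.8, 1.8]
finger_gap: -0.0001
gripper_force: 7.3
```

```bash
python3 look.py .578 .026 -5 |tail -2
```

```text
world [0.5786 0.0277] -3.4 bay [-0.0875  0.0117] rel 2.7 res 0.036 1
t 14.95 tcp in block [-0.048   0.0748] F [-12.9   3.2  -0.7]
```

>>> drive_tool(
  series=[
    [[-0.3,0,0],0.022,0],
    [[-0.3,0,0],0.022,0],
    [[-0.3,0,0],0.022,0],
    [[-0.3,0,0],0.022,0],
    [[-0.3,0,0],0.022,0],
    [[-0.3,0,0],0.022,0],
    [[-0.3,0,0],0.022,0],
    [[-0.3,0,0],0.022,0],
    [[-0.3,0,0],0.022,0],
    [[-0.3,0,0],0.022,0],
  ],
)

```text
t: 16.2
tcp_pos: [0.5638, 0.1032, 0.0115]
orientation: [-179.9, -1.4, 162.9]
force: [-15.1, 7.1, -0.5]
finger_gap: 0.0003
gripper_force: 7.9
```

>>> drive_tool(
  series=[
    [[-0.3,0,0],0.022,0],
  ],
)

```text
t: 16.32
tcp_pos: [0.5667, 0.1027, 0.0115]
orientation: [-179.9, -1.4, 161.6]
force: [-13.6, 9.0, 1.7]
finger_gap: -0.0002
gripper_force: 8.0
```

>>> drive_tool(
  series=[
    [[0.6,0,0],0,0],
    [[1.2,0,0],0,0],
    [[2,0,0],0,0],
    [[2,0,0],0,0],
    [[0,0,0],0,0],
  ],
)

```text
t: 16.95
tcp_pos: [0.5229, 0.1159, 0.0148]
orientation: [180.0, 0.1, 161.4]
force: [0.0, 0.4, 0.8]
finger_gap: 0.0004
gripper_force: 0.0
```

```bash
python3 look.py .592 .027 -19 |tail -2
```

```text
world [0.5918 0.0227] -19.8 bay [-0.0738  0.0081] rel -13.7 res 0.086 1
t 17.1 tcp in block [-0.094   0.0641] F [ 0.3 -0.9  0.5]
```

>>> drive_tool(
  series=[
    [[0,-4.8,0],0.02,0],
    [[0,-4.8,0],0,0],
    [[0,-4.8,0],0,0],
    [[-2,0,0],0,0],
    [[-1,0,0],0,0],
    [[-0.5,0,0],0,0],
    [[-0.3,0,0],0,0],
    [[-0.12,0,0],0,0],
    [[-0.12,0,0],0,0],
    [[-0.12,0,0],0,0],
  ],
)

```text
t: 18.35
tcp_pos: [0.514, -0.0344, 0.0143]
orientation: [-180.0, -0.0, 160.2]
force: [0.7, -0.2, -0.7]
finger_gap: -0.0001
gripper_force: 0.0
```

>>> drive_tool(
  series=[
    [[-0.12,0,0],0,0],
    [[-0.12,0,0],0,0],
    [[-0.12,0,0],0,0],
    [[-0.12,0,0],0,0],
  ],
)

```text
t: 18.85
tcp_pos: [0.5188, -0.0363, 0.0143]
orientation: [-180.0, 0.0, 160.2]
force: [0.4, 0.7, 0.1]
finger_gap: -0.0005
gripper_force: 0.0
```

>>> drive_tool(
  series=[
    [[-0.12,0,0],0,0],
    [[-0.12,0,0],0,0],
  ],
)

```text
t: 19.1
tcp_pos: [0.5201, -0.0368, 0.0141]
orientation: [-180.0, -0.1, 160.2]
force: [-1.5, 0.6, 0.6]
finger_gap: -0.0005
gripper_force: 1.1
```

>>> drive_tool(
  series=[
    [[-0.12,0,0],0,0],
    [[-0.12,0,0],0,0],
    [[-0.12,0,0],0,0],
    [[-0.12,0,0],0,0],
    [[-0.12,0,0],0,0],
    [[-0.15,0,0],-0.01,0],
    [[-0.15,0,0],-0.01,0],
    [[-0.15,0,0],-0.01,0],
    [[-0.2,0,0],-0.015,0],
    [[-0.2,0,0],-0.015,0],
  ],
)

```text
t: 20.35
tcp_pos: [0.5238, -0.0404, 0.0121]
orientation: [-179.8, -1.3, 163.7]
force: [-14.2, 2.1, 2.3]
finger_gap: -0.0
gripper_force: 6.9
```

>>> drive_tool(
  series=[
    [[-0.25,0,0],-0.018,0],
    [[-0.3,0,0],-0.022,0],
    [[-0.3,0,0],-0.022,0],
    [[-0.3,0,0],-0.022,0],
    [[-0.3,0,0],-0.022,0],
    [[-0.3,0,0],-0.022,0],
    [[-0.3,0,0],-0.022,0],
    [[-0.3,0,0],-0.022,0],
    [[-0.3,0,0],-0.022,0],
    [[-0.3,0,0],-0.022,0],
  ],
)

```text
t: 21.6
tcp_pos: [0.552, -0.0492, 0.0114]
orientation: [-179.8, -1.4, 175.9]
force: [-14.3, -2.4, 0.6]
finger_gap: 0.0002
gripper_force: 7.0
```

```bash
python3 look.py .603 .025 -3 |tail -2
```

```text
world [0.6041 0.0217] -4.8 bay [-0.0615  0.0084] rel 1.3 res 0.09 1
t 21.75 tcp in block [-0.0452 -0.0749] F [-13.5  -1.5  -1.3]
```

>>> drive_tool(
  series=[
    [[-0.3,0,0],-0.022,0],
    [[-0.3,0,0],-0.022,0],
    [[-0.3,0,0],-0.022,0],
    [[-0.2,0,0],-0.015,0],
  ],
)

```text
t: 22.25
tcp_pos: [0.563, -0.0507, 0.0112]
orientation: [-179.8, -1.4, -179.5]
force: [-14.8, -2.4, -0.3]
finger_gap: -0.0003
gripper_force: 7.1
```

>>> drive_tool(
  series=[
    [[-0.2,0,0],-0.015,0],
  ],
)

```text
t: 22.38
tcp_pos: [0.5647, -0.051, 0.0112]
orientation: [-179.8, -1.5, -178.6]
force: [-13.7, -3.0, 0.7]
finger_gap: -0.0
gripper_force: 7.2
```

>>> drive_tool(
  series=[
    [[0.6,0,0],0,0],
    [[1.2,0,0],0,0],
    [[2,0,0],0,0],
    [[2,0,0],0,0],
    [[0,0,0],0,0],
  ],
)

```text
t: 23.0
tcp_pos: [0.5186, -0.0494, 0.0148]
orientation: [-180.0, 0.1, -178.5]
force: [1.0, 0.8, 0.4]
finger_gap: -0.0001
gripper_force: 0.0
```

```bash
python3 look.py .610 .025 1 |tail -2
```

```text
world [0.608  0.0216] -0.2 bay [-0.0576  0.0087] rel 5.9 res 0.092 1
t 23.15 tcp in block [-0.0869 -0.0711] F [ 0.8  0.7 -0.3]
```

>>> drive_tool(
  series=[
    [[0,5.1,0],0.02,0],
    [[0,5.1,0],0,0],
    [[0,5.1,0],0,0],
    [[-1.5,0,0],0,0],
    [[-1,0,0],0,0],
    [[-0.5,0,0],0,0],
    [[-0.3,0,0],0,0],
    [[-0.12,0,0],0,0],
    [[-0.12,0,0],0,0],
    [[-0.12,0,0],0,0],
  ],
)

```text
t: 24.4
tcp_pos: [0.5531, 0.1039, 0.0143]
orientation: [180.0, -0.0, -179.6]
force: [0.9, 0.2, 0.6]
finger_gap: 0.0001
gripper_force: 0.0
```

>>> drive_tool(
  series=[
    [[-0.12,0,0],0,0],
    [[-0.12,0,0],0,0],
    [[-0.12,0,0],0,0],
    [[-0.12,0,0],0,0],
  ],
)

```text
t: 24.9
tcp_pos: [0.5577, 0.104, 0.0142]
orientation: [-180.0, -0.1, -179.6]
force: [-0.7, 0.4, 0.3]
finger_gap: 0.0
gripper_force: 0.6
```

>>> drive_tool(
  series=[
    [[-0.12,0,0],0,0],
    [[-0.12,0,0],0,0],
  ],
)

```text
t: 25.15
tcp_pos: [0.5577, 0.1039, 0.0137]
orientation: [-180.0, -0.3, -179.6]
force: [-6.1, -0.6, 1.4]
finger_gap: 0.0002
gripper_force: 2.8
```

>>> drive_tool(
  series=[
    [[-0.12,0,0],0,0],
    [[-0.12,0,0],0,0],
  ],
)

```text
t: 25.4
tcp_pos: [0.5577, 0.1038, 0.0132]
orientation: [-179.9, -0.6, -179.6]
force: [-9.7, 0.2, 1.6]
finger_gap: 0.0003
gripper_force: 4.3
```

>>> drive_tool(
  series=[
    [[-0.12,0,0],0,0],
    [[-0.15,0,0],0.01,0],
    [[-0.15,0,0],0.01,0],
    [[-0.2,0,0],0.015,0],
    [[-0.25,0,0],0.018,0],
    [[-0.3,0,0],0.022,0],
    [[-0.3,0,0],0.022,0],
    [[-0.3,0,0],0.022,0],
    [[-0.3,0,0],0.022,0],
  ],
)

```text
t: 26.52
tcp_pos: [0.5732, 0.1057, 0.0117]
orientation: [-179.9, -1.3, 172.4]
force: [-13.9, 3.8, 0.7]
finger_gap: 0.0002
gripper_force: 6.9
```

```bash
python3 look.py .615 .025 -7 p2.png|tail -2
```

```text
world [0.6136 0.0216] -5.8 bay [-0.0521  0.0093] rel 0.3 res 0.082 1
t 26.675 tcp in block [-0.0479  0.0796] F [-12.    3.3   0.2]
```

View pics/p2.png

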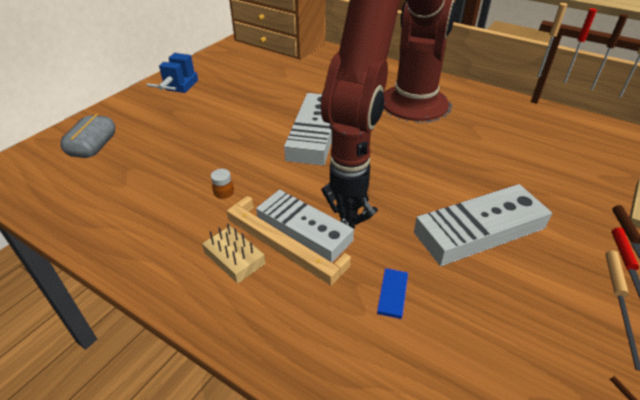

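The picture shows the block (305,222) nearly parallel to the fence, about 14 mm short. The bystanders haven't moved.

>>> drive_tool(
  series=[
    [[-0.25,0,0],0.018,0],
    [[-0.25,0,0],0.018,0],
    [[-0.2,0,0],0.015,0],
    [[-0.15,0,0],0.01,0],
  ],
)

```text
t: 27.18
tcp_pos: [0.5816, 0.1054, 0.0117]
orientation: [-179.9, -1.3, 169.0]
force: [-13.6, 4.5, 1.3]
finger_gap: 0.0001
gripper_force: 7.1
```

>>> drive_tool(
  series=[
    [[-0.1,0,0],0.007,0],
    [[-0.1,0,0],0.007,0],
  ],
)

```text
t: 27.42
tcp_pos: [0.5835, 0.1055, 0.0117]
orientation: [-179.9, -1.3, 168.2]
force: [-13.7, 5.5, 1.6]
finger_gap: 0.0001
gripper_force: 7.2
```

>>> drive_tool(
  series=[
    [[-0.1,0,0],0.007,0],
  ],
)

```text
t: 27.55
tcp_pos: [0.5845, 0.1052, 0.0117]
orientation: [-179.9, -1.3, 167.8]
force: [-13.9, 5.4, 1.5]
finger_gap: 0.0001
gripper_force: 7.2
```

>>> drive_tool(
  series=[
    [[-0.1,0,0],0.007,0],
  ],
)

```text
t: 27.68
tcp_pos: [0.5854, 0.1051, 0.0117]
orientation: [-179.9, -1.3, 167.4]
force: [-14.7, 5.0, 1.8]
finger_gap: 0.0001
gripper_force: 8.1
```

```bash
python3 look.py .617 .025 -10|tail -2
```

```text
world [0.6143 0.0208] -9.9 bay [-0.0513  0.0086] rel -3.8 res 0.202 1
t 27.825 tcp in block [-0.043  0.078] F [-13.1   4.9   1.8]
```

>>> drive_tool(
  series=[
    [[-0.1,0,0],0.007,0],
  ],
)

```text
t: 27.95
tcp_pos: [0.5853, 0.105, 0.0116]
orientation: [-179.9, -1.4, 167.0]
force: [-15.5, 5.7, 2.4]
finger_gap: 0.0002
gripper_force: 8.4
```

>>> drive_tool(
  series=[
    [[-0.1,0,0],0.005,0],
  ],
)

```text
t: 28.08
tcp_pos: [0.5852, 0.1048, 0.0114]
orientation: [-179.8, -1.5, 166.7]
force: [-17.3, 5.8, 3.8]
finger_gap: 0.0003
gripper_force: 9.1
```

Left corner is home: the TCP stopped and the force rose. Next I retract and go to the right.

>>> drive_tool(
  series=[
    [[0.6,0,0],0,0],
    [[1.2,0,0],0,0],
    [[2,0,0],0,0],
    [[1,-1,0],-0.02,0],
    [[0,-5,0],0,0],
    [[0,-5,0],0,0],
    [[0,-4.6,0],0,0],
    [[0,0,0],0,0],
  ],
)

```text
t: 29.08
tcp_pos: [0.5181, -0.0473, 0.015]
orientation: [-179.8, 0.2, 167.1]
force: [0.6, 1.3, 0.1]
finger_gap: 0.0003
gripper_force: 0.0
```

```bash
sed -i 's/names=("scene",)/names=("scene","top")/' look.py; python3 look.py .6185 .025 -11
```

```text
world [0.6177 0.0199] -10.4 bay [-0.0479  0.008 ] rel -4.3 res 0.155 1
world [0.6227 0.0259] -9.9 bay [-0.0435  0.0146] rel -3.8 res 0.348 1
world [0.6217 0.0239] -10.1 bay [-0.0442  0.0124] rel -4.0 res 0.263 2
t 29.375 tcp in block [-0.0908 -0.08  ] F [-0.5  0.   0.9]
```

>>> drive_tool(
  series=[
    [[-1.5,0,0],-0.03,0],
    [[-1,0,0],-0.02,0],
    [[-0.5,0,0],0,0],
    [[-0.2,0,0],0,0],
    [[-0.12,0,0],0,0],
    [[-0.12,0,0],0,0],
    [[-0.12,0,0],0,0],
    [[-0.12,0,0],0,0],
    [[-0.12,0,0],0,0],
    [[-0.12,0,0],0,0],
  ],
)

```text
t: 30.62
tcp_pos: [0.556, -0.0481, 0.0143]
orientation: [-180.0, -0.0, 170.5]
force: [-0.0, -0.1, 0.1]
finger_gap: -0.0002
gripper_force: 0.0
```

>>> drive_tool(
  series=[
    [[-0.12,0,0],0,0],
    [[-0.12,0,0],0,0],
    [[-0.12,0,0],0,0],
  ],
)

```text
t: 31.0
tcp_pos: [0.5577, -0.0485, 0.0139]
orientation: [-180.0, -0.2, 170.5]
force: [-3.6, 1.1, 1.4]
finger_gap: 0.0
gripper_force: 1.8
```

>>> drive_tool(
  series=[
    [[-0.12,0,0],0,0],
    [[-0.12,0,0],0,0],
  ],
)

```text
t: 31.25
tcp_pos: [0.5577, -0.0486, 0.0134]
orientation: [-180.0, -0.5, 170.5]
force: [-6.5, 0.7, 2.1]
finger_gap: -0.0002
gripper_force: 3.8
```

>>> drive_tool(
  series=[
    [[-0.12,0,0],0,0],
    [[-0.12,0,0],0,0],
    [[-0.12,0,0],0,0],
    [[-0.15,0,0],-0.01,0],
    [[-0.2,0,0],-0.015,0],
    [[-0.2,0,0],-0.015,0],
    [[-0.2,0,0],-0.015,0],
    [[-0.15,0,0],-0.01,0],
  ],
)

```text
t: 32.25
tcp_pos: [0.5637, -0.0517, 0.0118]
orientation: [-179.9, -1.3, 174.2]
force: [-13.6, -1.0, 1.1]
finger_gap: -0.0005
gripper_force: 6.8
```

>>> drive_tool(
  series=[
    [[-0.12,0,0],-0.008,0],
    [[-0.1,0,0],-0.007,0],
  ],
)

```text
t: 32.5
tcp_pos: [0.5658, -0.0522, 0.0117]
orientation: [-179.8, -1.3, 175.0]
force: [-13.6, -0.6, 1.6]
finger_gap: 0.0002
gripper_force: 6.8
```

>>> drive_tool(
  series=[
    [[-0.1,0,0],-0.007,0],
    [[-0.1,0,0],-0.007,0],
    [[-0.1,0,0],-0.007,0],
  ],
)

```text
t: 32.88
tcp_pos: [0.5687, -0.0528, 0.0116]
orientation: [-179.9, -1.3, 176.2]
force: [-14.3, -1.5, 1.2]
finger_gap: 0.0
gripper_force: 6.8
```

>>> drive_tool(
  series=[
    [[-0.1,0,0],-0.007,0],
  ],
)

```text
t: 33.0
tcp_pos: [0.5697, -0.053, 0.0116]
orientation: [-179.9, -1.3, 176.6]
force: [-14.3, -1.9, 0.3]
finger_gap: -0.0001
gripper_force: 6.8
```

>>> drive_tool(
  series=[
    [[-0.1,0,0],-0.007,0],
  ],
)

```text
t: 33.12
tcp_pos: [0.5705, -0.0531, 0.0115]
orientation: [-179.9, -1.4, 177.0]
force: [-15.3, -1.7, 2.3]
finger_gap: -0.0002
gripper_force: 7.4
```

>>> drive_tool(
  series=[
    [[-0.1,0,0],-0.005,0],
  ],
)

```text
t: 33.25
tcp_pos: [0.5705, -0.0531, 0.0115]
orientation: [-179.9, -1.5, 177.3]
force: [-15.4, -1.3, 2.2]
finger_gap: 0.0002
gripper_force: 8.1
```

>>> drive_tool(
  series=[
    [[-0.06,0,0],0,0],
  ],
)

```text
t: 33.38
tcp_pos: [0.5704, -0.053, 0.0114]
orientation: [-179.9, -1.6, 177.3]
force: [-16.9, -0.7, 3.0]
finger_gap: -0.0004
gripper_force: 8.4
```

Right corner is home too. Now the left again.

>>> drive_tool(
  series=[
    [[0.6,0,0],0,0],
    [[1.2,0,0],0,0],
    [[1.2,0,0],0,0],
    [[0,1,0],0.05,0],
    [[0,5,0],0,0],
    [[0,5,0],0,0],
    [[0,4.8,0],0,0],
    [[0,0,0],0,0],
  ],
)

```text
t: 34.38
tcp_pos: [0.5685, 0.1148, 0.0149]
orientation: [179.7, 0.2, 175.1]
force: [-0.2, -0.8, 0.7]
finger_gap: 0.0001
gripper_force: 0.0
```

```bash
python3 look.py .6245 .022 -4.5; python3 -c "
from h import *
o=arm.get_obs();print(o['tcp_pos'],o['orientation'])"
```

```text
world [0.6155 0.0189] -5.8 bay [-0.0499  0.0068] rel 0.3 res 0.208 1
world [0.6273 0.0204] -5.6 bay [-0.0383  0.0095] rel 0.5 res 0.497 1
world [0.6247 0.0195] -4.1 bay [-0.0408  0.0084] rel 2.0 res 0.361 2
t 34.675 tcp in block [-0.0626  0.0811] F [-0.3 -1.  -1. ]
[0.56805953 0.10490491 0.01446708] [-1.79934501e+02  3.53683385e-02  1.74340522e+02]
```

>>> drive_tool(
  series=[
    [[-0.5,0,0],0,0],
    [[-0.3,0,0],0,0],
    [[-0.12,0,0],0,0],
    [[-0.12,0,0],0,0],
    [[-0.12,0,0],0,0],
    [[-0.12,0,0],0,0],
  ],
)

```text
t: 35.42
tcp_pos: [0.5805, 0.1059, 0.0143]
orientation: [-180.0, -0.0, 174.5]
force: [0.4, 0.7, 0.8]
finger_gap: 0.0002
gripper_force: 0.0
```

>>> drive_tool(
  series=[
    [[-0.12,0,0],0,0],
    [[-0.12,0,0],0,0],
    [[-0.12,0,0],0,0],
  ],
)

```text
t: 35.8
tcp_pos: [0.5818, 0.1057, 0.0138]
orientation: [-180.0, -0.3, 174.5]
force: [-5.0, 0.1, 0.7]
finger_gap: 0.0001
gripper_force: 2.4
```

>>> drive_tool(
  series=[
    [[-0.12,0,0],0,0],
    [[-0.12,0,0],0,0],
  ],
)

```text
t: 36.05
tcp_pos: [0.5818, 0.1057, 0.0132]
orientation: [-179.9, -0.6, 174.6]
force: [-7.9, 1.7, 1.7]
finger_gap: -0.0003
gripper_force: 4.1
```

>>> drive_tool(
  series=[
    [[-0.12,0,0],0,0],
    [[-0.12,0,0],0,0],
    [[-0.12,0,0],0,0],
  ],
)

```text
t: 36.42
tcp_pos: [0.5818, 0.1056, 0.0124]
orientation: [-179.9, -1.0, 174.6]
force: [-12.4, 1.5, 2.9]
finger_gap: 0.0001
gripper_force: 6.3
```

>>> drive_tool(
  series=[
    [[-0.1,0,0],0.005,0],
    [[-0.1,0,0],0.007,0],
  ],
)

```text
t: 36.67
tcp_pos: [0.5817, 0.1058, 0.012]
orientation: [-179.8, -1.3, 173.9]
force: [-15.0, 1.8, 2.8]
finger_gap: -0.0001
gripper_force: 7.5
```

>>> drive_tool(
  series=[
    [[-0.1,0,0],0.007,0],
  ],
)

```text
t: 36.8
tcp_pos: [0.5823, 0.106, 0.0118]
orientation: [-179.8, -1.3, 173.5]
force: [-14.5, 2.8, 3.0]
finger_gap: 0.0002
gripper_force: 7.1
```

>>> drive_tool(
  series=[
    [[-0.1,0,0],0.005,0],
    [[-0.1,0,0],0.005,0],
  ],
)

```text
t: 37.05
tcp_pos: [0.5848, 0.1066, 0.0118]
orientation: [-179.9, -1.2, 173.0]
force: [-14.5, 3.9, 2.7]
finger_gap: -0.0003
gripper_force: 7.1
```

>>> drive_tool(
  series=[
    [[-0.1,0,0],0.005,0],
  ],
)

```text
t: 37.17
tcp_pos: [0.5857, 0.1068, 0.0118]
orientation: [-179.9, -1.3, 172.7]
force: [-12.9, 3.8, 2.5]
finger_gap: 0.0001
gripper_force: 7.2
```

>>> drive_tool(
  series=[
    [[-0.1,0,0],0.005,0],
  ],
)

```text
t: 37.3
tcp_pos: [0.5867, 0.107, 0.0118]
orientation: [-179.9, -1.3, 172.5]
force: [-14.1, 3.7, 2.0]
finger_gap: 0.0001
gripper_force: 7.1
```

>>> drive_tool(
  series=[
    [[-0.08,0,0],0,0],
  ],
)

```text
t: 37.42
tcp_pos: [0.5871, 0.107, 0.0118]
orientation: [-179.9, -1.3, 172.5]
force: [-14.6, 3.6, 2.5]
finger_gap: -0.0001
gripper_force: 7.7
```

>>> drive_tool(
  series=[
    [[-0.08,0,0],0,0],
  ],
)

```text
t: 37.55
tcp_pos: [0.587, 0.1068, 0.0116]
orientation: [-179.9, -1.4, 172.5]
force: [-16.4, 3.1, 3.4]
finger_gap: -0.0002
gripper_force: 8.3
```

>>> drive_tool(
  series=[
    [[-0.08,0,0],0,0],
  ],
)

```text
t: 37.67
tcp_pos: [0.587, 0.1066, 0.0114]
orientation: [-179.9, -1.5, 172.5]
force: [-17.6, 3.8, 2.6]
finger_gap: 0.0
gripper_force: 8.8
```

>>> drive_tool(
  series=[
    [[0.6,0,0],0,0],
    [[1.2,0,0],0,0],
    [[0.8,-1,0],-0.03,0],
    [[0,-5,0],0,0],
    [[0,-5,0],0,0],
    [[0,-5,0],0,0],
    [[0,0,0],0,0],
    [[0,0,0],0,0],
  ],
)

```text
t: 38.67
tcp_pos: [0.5573, -0.0524, 0.0148]
orientation: [180.0, 0.1, 174.0]
force: [-0.1, 0.9, -0.4]
finger_gap: -0.0002
gripper_force: 0.0
```

>>> drive_tool(
  series=[
    [[-0.4,0,0],0,0],
    [[-0.2,0,0],0,0],
    [[-0.12,0,0],0,0],
    [[-0.12,0,0],0,0],
    [[-0.12,0,0],0,0],
    [[-0.12,0,0],0,0],
    [[-0.12,0,0],0,0],
  ],
)

```text
t: 39.55
tcp_pos: [0.5686, -0.0531, 0.0143]
orientation: [-180.0, -0.0, 174.0]
force: [0.4, -0.7, 0.3]
finger_gap: 0.0003
gripper_force: 0.0
```

>>> drive_tool(
  series=[
    [[-0.12,0,0],0,0],
    [[-0.12,0,0],0,0],
  ],
)

```text
t: 39.8
tcp_pos: [0.569, -0.0532, 0.0139]
orientation: [-180.0, -0.2, 174.0]
force: [-5.0, 0.5, 1.3]
finger_gap: -0.0002
gripper_force: 1.9
```

>>> drive_tool(
  series=[
    [[-0.12,0,0],0,0],
    [[-0.12,0,0],0,0],
  ],
)

```text
t: 40.05
tcp_pos: [0.569, -0.0532, 0.0133]
orientation: [-180.0, -0.5, 174.0]
force: [-8.9, 1.1, 2.2]
finger_gap: 0.0004
gripper_force: 3.8
```

>>> drive_tool(
  series=[
    [[-0.12,0,0],0,0],
    [[-0.12,0,0],0,0],
  ],
)

```text
t: 40.3
tcp_pos: [0.5689, -0.0533, 0.0128]
orientation: [-180.0, -0.9, 174.0]
force: [-10.3, 1.2, 2.7]
finger_gap: -0.0001
gripper_force: 5.3
```

>>> drive_tool(
  series=[
    [[-0.1,0,0],0,0],
    [[-0.1,0,0],0,0],
  ],
)

```text
t: 40.55
tcp_pos: [0.5689, -0.0533, 0.0124]
orientation: [-180.0, -1.1, 174.0]
force: [-12.8, 1.9, 2.5]
finger_gap: -0.0003
gripper_force: 6.4
```

>>> drive_tool(
  series=[
    [[-0.08,0,0],0,0],
  ],
)

```text
t: 40.67
tcp_pos: [0.5689, -0.0533, 0.0122]
orientation: [-180.0, -1.2, 174.0]
force: [-14.3, 0.7, 4.3]
finger_gap: 0.0001
gripper_force: 6.8
```

>>> drive_tool(
  series=[
    [[-0.08,0,0],0,0],
  ],
)

```text
t: 40.8
tcp_pos: [0.5688, -0.0533, 0.012]
orientation: [-180.0, -1.3, 174.0]
force: [-14.7, 2.2, 3.4]
finger_gap: 0.0001
gripper_force: 7.3
```

>>> drive_tool(
  series=[
    [[-0.08,0,0],0,0],
  ],
)

```text
t: 40.92
tcp_pos: [0.569, -0.0534, 0.0118]
orientation: [-179.9, -1.4, 174.0]
force: [-14.1, 1.6, 2.6]
finger_gap: -0.0005
gripper_force: 7.1
```

>>> drive_tool(
  series=[
    [[-0.06,0,0],0,0],
  ],
)

```text
t: 41.05
tcp_pos: [0.5702, -0.0539, 0.0119]
orientation: [-179.9, -1.3, 174.0]
force: [-12.9, 0.6, 2.8]
finger_gap: 0.0002
gripper_force: 6.8
```

>>> drive_tool(
  series=[
    [[-0.06,0,0],0,0],
  ],
)

```text
t: 41.18
tcp_pos: [0.5707, -0.0542, 0.0119]
orientation: [-179.9, -1.3, 174.0]
force: [-14.5, 1.2, 3.2]
finger_gap: 0.0002
gripper_force: 7.0
```

>>> drive_tool(
  series=[
    [[-0.06,0,0],0,0],
  ],
)

```text
t: 41.3
tcp_pos: [0.5708, -0.0542, 0.0118]
orientation: [-179.9, -1.4, 174.0]
force: [-15.7, 0.2, 4.3]
finger_gap: -0.0003
gripper_force: 7.6
```

>>> drive_tool(
  series=[
    [[-0.06,0,0],0,0],
  ],
)

```text
t: 41.42
tcp_pos: [0.5708, -0.0541, 0.0117]
orientation: [-179.9, -1.5, 174.0]
force: [-16.1, 0.8, 3.0]
finger_gap: 0.0002
gripper_force: 8.0
```

>>> drive_tool(
  series=[
    [[0.6,0,0],0,0],
    [[1,0,0],0,0],
    [[0.6,1,0],0,0],
    [[0,5,0],0,0],
    [[0,5,0],0,0],
    [[0,5,0],0,0],
    [[0,0,0],0,0],
    [[0,0,0],0,0],
  ],
)

```text
t: 42.42
tcp_pos: [0.5779, 0.1073, 0.0146]
orientation: [-180.0, 0.1, 174.1]
force: [0.3, 0.2, -0.6]
finger_gap: 0.0003
gripper_force: 0.0
```

>>> drive_tool(
  series=[
    [[-0.4,0,0],0,0],
    [[-0.15,0,0],0,0],
    [[-0.12,0,0],0,0],
    [[-0.12,0,0],0,0],
    [[-0.12,0,0],0,0],
  ],
)

```text
t: 43.05
tcp_pos: [0.5864, 0.1059, 0.0143]
orientation: [180.0, -0.0, 174.0]
force: [-0.2, 0.7, -0.2]
finger_gap: -0.0004
gripper_force: 0.0
```

Run:
```python
from h import *
p=arm.get_image("top"); save(p,"t3.png"); q=arm.get_image("scene")
a=[cv2.resize(cv2.cvtColor(i,cv2.COLOR_RGB2BGR),(780,290),interpolation=cv2.INTER_CUBIC) for i in(p["pixels"][135:210,265:467],q["pixels"][180:290,190:395])]
cv2.imwrite("pics/c3.png",np.vstack(a))
```

```text
(no output)
```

View pics/c3.png

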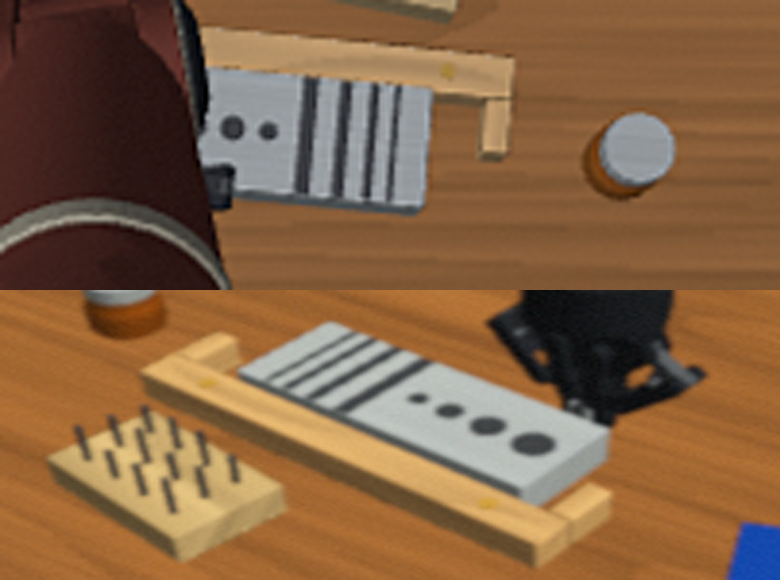

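The crops show the front face lying along the fence, between the cheeks. I'll check the left corner by touch once more.

>>> drive_tool(
  series=[
    [[-0.12,0,0],0,0],
    [[-0.12,0,0],0,0],
    [[-0.12,0,0],0,0],
    [[-0.12,0,0],0,0],
    [[-0.12,0,0],0,0],
  ],
)

```text
t: 43.78
tcp_pos: [0.5864, 0.1059, 0.0129]
orientation: [-179.9, -0.7, 174.1]
force: [-9.7, 1.1, 2.7]
finger_gap: -0.0001
gripper_force: 4.9
```

>>> drive_tool(
  series=[
    [[-0.12,0,0],0,0],
    [[-0.1,0,0],0,0],
  ],
)

```text
t: 44.02
tcp_pos: [0.5864, 0.1059, 0.0124]
orientation: [-179.9, -1.0, 174.1]
force: [-12.8, 0.8, 2.6]
finger_gap: -0.0003
gripper_force: 6.1
```

>>> drive_tool(
  series=[
    [[-0.08,0,0],0,0],
  ],
)

```text
t: 44.15
tcp_pos: [0.5863, 0.1059, 0.0122]
orientation: [-179.8, -1.1, 174.1]
force: [-13.6, 1.0, 2.6]
finger_gap: -0.0005
gripper_force: 6.6
```

>>> drive_tool(
  series=[
    [[-0.08,0,0],0,0],
  ],
)

```text
t: 44.28
tcp_pos: [0.5863, 0.1059, 0.012]
orientation: [-179.8, -1.2, 174.1]
force: [-14.3, 1.6, 2.8]
finger_gap: -0.0001
gripper_force: 7.1
```

>>> drive_tool(
  series=[
    [[-0.08,0,0],0,0],
  ],
)

```text
t: 44.4
tcp_pos: [0.5863, 0.1059, 0.0119]
orientation: [-179.8, -1.3, 174.1]
force: [-15.1, 2.0, 2.6]
finger_gap: 0.0002
gripper_force: 7.6
```

>>> drive_tool(
  series=[
    [[-0.06,0,0],0,0],
  ],
)

```text
t: 44.52
tcp_pos: [0.5863, 0.1059, 0.0118]
orientation: [-179.8, -1.4, 174.1]
force: [-15.7, 1.6, 3.8]
finger_gap: 0.0
gripper_force: 7.8
```

>>> drive_tool(
  series=[
    [[-0.06,0,0],0,0],
  ],
)

```text
t: 44.65
tcp_pos: [0.5869, 0.106, 0.0117]
orientation: [-179.8, -1.4, 174.1]
force: [-13.1, 1.3, 2.0]
finger_gap: 0.0003
gripper_force: 7.2
```

>>> drive_tool(
  series=[
    [[-0.05,0,0],0,0],
  ],
)

```text
t: 44.78
tcp_pos: [0.5871, 0.1061, 0.0116]
orientation: [-179.8, -1.4, 174.1]
force: [-16.0, 1.9, 3.3]
finger_gap: -0.0
gripper_force: 8.0
```

>>> drive_tool(
  series=[
    [[-0.05,0,0],0,0],
  ],
)

```text
t: 44.9
tcp_pos: [0.5871, 0.106, 0.0116]
orientation: [-179.8, -1.5, 174.1]
force: [-16.5, 2.6, 4.2]
finger_gap: 0.0003
gripper_force: 8.3
```

Home at both ends, with about 0.2 mm or less left on the right. I'll back off, lift clear and check.

>>> drive_tool(
  series=[
    [[0.6,0,0],0,0],
    [[1.5,0,0],0,0],
    [[2.5,0,0],0,0],
    [[2.5,0,-3],0,0],
    [[1,0,-5],0,0],
    [[0,0,-5],0,0],
    [[0,6,-4],0,0],
    [[0,6,0],0,0],
    [[0,6,0],0,0],
    [[0,0,0],0,0],
  ],
)

```text
t: 46.15
tcp_pos: [0.5357, 0.2924, 0.1791]
orientation: [179.6, 0.1, 174.6]
force: [-0.7, -0.9, -0.6]
finger_gap: 0.0
gripper_force: 0.0
```

Run:
```python
from look import *
g=(.6255,.019,np.radians(-6))
look(g)
p=arm.get_image("top")
for l in("wax","jar","mandrels"): print(l,[np.round(at(p,d["uv"],0),3) for d in arm.tip_of(p,l)[:1]])
cv2.imwrite("pics/c4.png",cv2.resize(cv2.cvtColor(p["pixels"][110:230,220:450],cv2.COLOR_RGB2BGR),None,fx=3.4,fy=3.4,interpolation=cv2.INTER_CUBIC))
```

```text
world [0.6217 0.018 ] -9.1 bay [-0.0437  0.0066] rel -3.0 res 0.283 1
world [0.6292 0.0248] -6.2 bay [-0.0369  0.0142] rel -0.1 res 0.069 1
world [0.6285 0.0231] -6.2 bay [-0.0374  0.0124] rel -0.1 res 0.191 2
t 46.45 tcp in block [-0.1187  0.2476] F [-0.2 -0.5 -0.6]
wax [array([0.668, 0.252, 0.   ])]
jar [array([ 0.622, -0.208,  0.   ])]
mandrels [array([ 0.76, -0.05,  0.  ])]
```

View pics/c4.png

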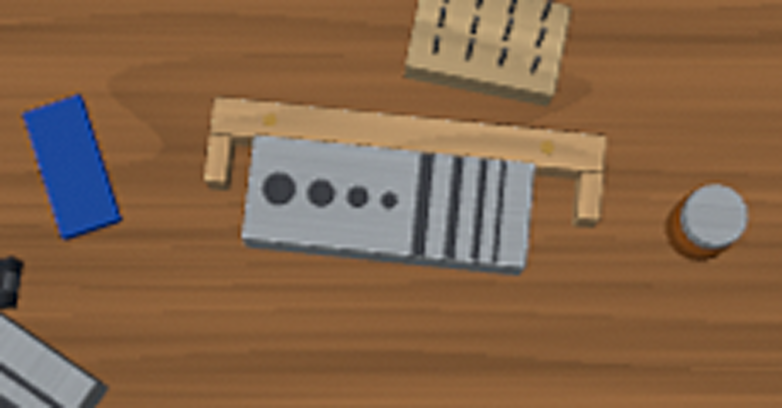

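The crop shows the block's front edge from (255,137) to (535,160) flush along the fence. The wax, jar and pin board are where they were, and the arm is clear. I'm handing it in.

```bash
python3 -c "
from station import arm
print(arm.close_job())"
```

```text
the job is handed in; nothing more can be done
None
```

The block is seated flush against the fence to within what touch and the cameras could tell. The highest push force I read was about 18 N and the largest angle off the bay's line was about 15°. The wax, jar and pin board are in place, and I handed the job in at about 46 s with the arm clear.

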